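Slide tins into a divided crate and shut its bar

TASK

Three of the four cells of the open-fronted crate are empty and marked with a yellow dot: slide the three loose tins along the bench, upright and never lifted, in through the crate's open front, one fully home in each empty cell. Then bring the red-gripped retaining bar over from behind and all the way down across the front of the tins. Keep the tin already packed in its cell, and leave everything else on the bench where it is.

Things in the scene. Friction and masses are not known exactly. Their poses are not given: they have to be found in the camera images.
- tin_a: Full round steel tin with a green lid, 88 mm in diameter, 80 mm tall, 0.3 to 0.6 kg, standing upright and loose on the bench in front of the crate. Origin: centre of its underside. z: its axis.
- tin_b: Full round steel tin with a green lid, 88 mm in diameter, 80 mm tall, 0.3 to 0.6 kg, standing upright and loose on the bench in front of the crate. Origin: centre of its underside. z: its axis.
- tin_c: Full round steel tin with a green lid, 88 mm in diameter, 80 mm tall, 0.3 to 0.6 kg, standing upright and loose on the bench in front of the crate. Origin: centre of its underside. z: its axis.
- spot_a: Yellow paper dot, 60 mm across, flat on the bench in the middle of an empty cell of the crate (seen only, not felt; the occupied cell has none). Origin: the cell's centre at bench height; x: along the cell from its mouth to the back wall. A tin is fully home when centred over it: the cell leaves 4 mm of play to each side and 6 mm to the back wall.
- spot_b: Yellow paper dot, 60 mm across, flat on the bench in the middle of an empty cell of the crate (seen only, not felt; the occupied cell has none). Origin: the cell's centre at bench height; x: along the cell from its mouth to the back wall. A tin is fully home when centred over it: the cell leaves 4 mm of play to each side and 6 mm to the back wall.
- spot_c: Yellow paper dot, 60 mm across, flat on the bench in the middle of an empty cell of the crate (seen only, not felt; the occupied cell has none). Origin: the cell's centre at bench height; x: along the cell from its mouth to the back wall. A tin is fully home when centred over it: the cell leaves 4 mm of play to each side and 6 mm to the back wall.
- packed_tin: The same kind of tin, already standing in the fourth cell of the crate (which cell varies). It stays there. Origin: centre of its underside.
- crate: Wooden crate fixed to the bench, 424 (y) x 110 mm (x), walls 60 mm high, open on top and in front, no raised floor. Origin: on the bench, middle of the row of cells; x: from the open front to the back. Four cells 96 mm wide, centred at x = 0, y = -156, -52, 52, 156 mm; partitions 8 mm thick, rounded front ends at x = -50 mm; back wall's inner face at x = 50 mm.
- bar (a joint): Hinge angle of the retaining bar, rad: 0 = shut (level across the front of the cells, at its stop), 1.57 = straight up, 1.95 = leaning back as far as it goes. Starts raised, at 1.6 to 1.8. Its stiff hinge holds it where it is left; 1 to 4 N at the grip move it. It comes down only if the tins stand inside their cells.
- bar_hinge (a point): Middle of the bar's hinge axis (which runs along the crate's y axis): 45 mm behind the crate's origin (crate x = +45 mm) and 55 mm above the bench.
- bar_grip (a point): Middle of the red round grip on the cross-bar, 18 mm thick, 140 mm long along the crate's y. 120 mm from the hinge axis: at bar angle a it is at crate x = 45 - 120 cos(a) mm, height 55 + 120 sin(a) mm. The steel cross-bar (8 mm) runs the full width, on side arms 221 mm either side of the middle.
- whetstone: Bystander: reddish whetstone on a dark wood base, 230 x 85 x 47 mm, lying. Origin: centre of its underside, long side along its x.
- handle_blank: Bystander: dark wooden knife-handle blank, 141 x 28 x 28 mm, lying along its x. Origin: centre of its underside.
- cartons: Bystander: two green and white cartons in a pile, 166 x 70 x 71 mm, long side along x. Origin: centre of the underside.
- oil_bottle: Bystander: amber bottle, 54 mm in diameter, 140 mm tall, upright. Origin: centre of its underside.
- mallet: Bystander: wooden mallet lying on the bench, 240 mm long along its x, head 110 mm wide and 56 mm high, at +x. Origin: on the bench, 90 mm from the head's middle.
- brush_block: Bystander: small brush, 110 x 45 x 35 mm, lying behind the crate. Origin: centre of its underside.
Not all that is in view belongs to the job. Leave any brown look-alike of the tin_a alone.

How it is judged:
By the outcome, as a careful person would: the job done as asked, in the order asked, and still so for the second after the job is handed in, with the robot touching nothing.
It also fails if it takes over 61 s, if anything falls off the work surface, if the arm or the gripper's body presses on something with over 40 N, if the wrist force passes 120 N, or if a joint passes its speed limit or range.

ROBOT

A 6-joint arm with a two-finger parallel gripper is mounted at the origin on the work surface. World frame = base frame: x ahead of the robot, y to its left, z up, the work surface at z = 0. Lengths are in mm, angles in rad, forces in N, time in s.
With the tool pointing down it reaches from about 275 to 1000 mm from the base axis. Payload 8.4 kg.
Tool frame: the origin (TCP) lies on the centre line of the jaws, within the pads' length; the fingertips stand r.tip_reach ahead of it and the grasp point (between the pads) lies 3 mm ahead of it (r.tip_reach is the distance from the TCP to the fingertips, in mm); z points along the fingers, y is the direction in which the jaws open and shut (so a half turn about z gives the same grasp; the last joint's range is limited). The gripper opens to 85 mm and grips with 20 to 120 N. Pads are 22 mm wide; open, the fingers measure 114 mm over their backs; the gripper's body (76 mm by 85 mm) begins 54 mm behind the grasp point. The pads swing forward as they close: fully open they stand 13 mm farther back than shut.
Start: joints at [1.128, 0.353, 1.633, -0, 1.155, -0.002], TCP at [266.663, 565.26, 253.281] pointing down, gripper open.
Joint ranges: [-2.63, 2.63], [-0.92, 2.1], [0.06, 2.66], [-1.3, 4.44], [0, 2.69], [-3.02, 3.02]. Speed limits (rad/s): [2.22, 2.22, 2.79, 3.14, 3.14, 3.14].

INTERFACE

Orientations are given as [roll, pitch, yaw] about the fixed x, y, z axes, in that order (R = Rz(yaw) Ry(pitch) Rx(roll)).
In Python, from rig import sense, optics, r, nets gives the robot as it stands. The module is installed in compiled form; this text tells all that it offers.
- The arm moves only by the tool carry_out, never from a script. Its argument "increments" is a list that holds one entry, the list of rows, each a list of 6 numbers: the shift along the tool's x, y, z normalised to -1 to 1, where 1 is 40 cm, then the turn, a rotation vector about the tool's x, y, z normalised to -1 to 1, where 1 is 60 degrees. A call has 1 to 5 rows; each row is the pose to reach, as a shift and turn from the pose commanded when the call began, along the tool's axes at that moment; what a row does not reach only later rows make up. A row lasts 1/12 s, in which the tool goes at most 41.7 mm and 7.16 degrees, less where a joint would pass 70% of its speed; a pose out of reach is approached as far as the arm can. A call with a number of a shift or a turn outside -1 to 1 is refused whole. A call with a gripper value outside its range is refused whole. "hand" is the closure, from 0 (fully open) to 1 (shut), set as the call begins (left out, the last holds). The fingers move at their own pace and stop on an object; "squeeze" is the grip in N (left out, the last holds). Time passes only in rows, so rows that repeat a pose let the fingers close. It gives the time, the measured TCP pose, the force and the opening at its end, in the units of the state.
- sense(): the state, without advancing time (a new reading comes with each control period).
- optics.grab_frame(name): name is "scene" or "side" or "wrist"; returns a dict with "img" (400x640x3 uint8, red, green, blue), "range_z" (400x640 float32, mm along the optical axis (not along the pixel's ray), 0 where there is no reading), "fov_y" (degrees; the focal length in pixels is half the picture's height over the tangent of half this angle, whatever the lens; pixels are square), "cx", "cy" (the principal point, pixels), "R" (3x3) and "t" (3): a world point X has camera coordinates R X + t. Camera axes: x right, y down, z forward; pixel columns grow to the right and rows downward; lengths in mm; the calibration is good to about 2 mm. The wrist camera is an equidistant fisheye: a pixel r from the principal point sees the ray r / f radians off the axis. A picture is of the moment at which its call begins.
- r.sign_off(): hands the job in, once; it reports no verdict.
Trained networks look in the newest picture that a camera, given by its name, has taken for a name from the list of things; names that differ only in an ending like _2 or _b are one class to them, and where a whole thing is asked for, a point or a joint stands for the part that bears it (a point fixed in the world has none). Each returns a list of dicts, best first, with "confidence" (0 to 1); they miss things now and then, are a little off and sometimes report something else, mostly with a low value. They report only what shows in the picture. A call takes as long as a camera call. They do not tell look-alikes from the thing itself.
- nets.trace(target, camera): "mask" (400x640 bool, what is visible of it).
- nets.tip_of(target, camera): "point" ([x, y, z] in mm, in world coordinates, good to about 4 mm: a listed point, or the origin of a listed thing).
The state is a dict: "clock": time; "qpos": joint angles; "qvel": joint speeds; "joint_efforts": joint torques, N m; "eef_pos": TCP position; "tcp_rot": TCP orientation; "contact_force": force on the tool from outside, world axes, zero at the start; "wrist_torque": the same for the moment, N m; "opening": opening from 0.0 (shut) to 1.0 (fully open).
Only numpy, scipy, OpenCV 4.12 (cv2) and the standard library are available. Lean on these libraries where they do the work, as an engineer would, in place of code of your own. Each camera call takes 0.05 s, during which the arm holds its last target.

## Working session

There is one attempt and no reset: what is moved stays moved. The work goes in short steps, Python scripts to look and compute and a tool call to move; the robot and the scene stay as the last step left them, time stands still between calls to the robot, and variables do not carry over. Pictures are saved under pics/ and viewed, and the job is handed in when it is done.

Besides the shell and the picture viewer there is one more tool, called after "Emit:" as name(argument=value, ...), one argument or row to a line, values as JSON. carry_out: Moves the arm, as the interface text tells. Its arguments: {"type":"object","properties":{"increments":{"type":"array","items":{"type":"array","items":{"type":"array","items":{"type":"number","minimum":-1,"maximum":1}}}},"hand":{"type":"number"},"squeeze":{"type":"number"}},"required":["increments"]}

```bash
ls; mkdir -p pics; cat > h.py <<'E'
import numpy as np, cv2
from rig import sense, optics, r, nets
def save(n,f): cv2.imwrite('pics/'+n+'.png', f['img'][:,:,::-1])
def unproj(f,u,v,z=None):
    F=200/np.tan(np.radians(f['fov_y'])/2)
    if z is None: z=f['range_z'][v,u]
    c=np.array([(u-f['cx'])/F*z,(v-f['cy'])/F*z,z]); return f['R'].T@(c-f['t'])
E
python3 - <<'E'
from h import *
s=sense(); print(s, r.tip_reach)
for c in ('scene','side','wrist'):
    f=optics.grab_frame(c); save(c+'0',f); print(c,f['fov_y'],f['cx'],f['cy'],f['R'].round(3).tolist(),f['t'].round(1))
    for n in ['tin_a','spot_a','packed_tin','crate','bar_grip','bar_hinge','whetstone','handle_blank','cartons','oil_bottle','mallet','brush_block']:
        try:print(n,[(np.round(d['point']).tolist(),round(d['confidence'],2)) for d in nets.tip_of(n,c)])
        except Exception as e: print(n,e)
E
```

```text
pics
{'clock': 0.0, 'qpos': array([ 1.12760736e+00,  3.53626407e-01,  1.63410424e+00, -4.35756385e-05,
        1.15519080e+00, -2.37654520e-03]), 'qvel': array([ 0.00049796,  0.00055297, -0.00013342, -0.00088882,  0.00189822,
       -0.00115317]), 'joint_efforts': array([-1.73364868e-03, -6.05232382e+01, -3.42070055e+01, -7.20464925e-06,
        9.04623274e-03, -3.12014674e-05]), 'eef_pos': array([266.48769309, 564.87052527, 252.58802625]), 'tcp_rot': array([-3.14026377e+00,  3.66846855e-05,  2.70079788e+00]), 'contact_force': array([0.58927327, 0.19810684, 0.49163566]), 'wrist_torque': array([-0.03014578,  0.03536421,  0.00884049]), 'opening': 1.0033016482390362} 22.0
scene 46.564136035467946 320.33021152074986 191.24254606026562 [[-0.595, 0.804, 0.004], [0.691, 0.514, -0.507], [-0.41, -0.3, -0.862]] [ 275.9 -391.8 1630.2]
tin_a [([479.0, 216.0, -1.0], 0.95), ([332.0, 128.0, 4.0], 0.89), ([453.0, -162.0, -1.0], 0.8), ([320.0, -182.0, -2.0], 0.78), ([459.0, -23.0, 0.0], 0.56)]
spot_a [([620.0, 76.0, 0.0], 0.62), ([616.0, -24.0, -4.0], 0.54), ([621.0, -126.0, 6.0], 0.42)]
packed_tin [
[... 1091 characters left out ...]
426.0, -1.0], 0.97)]
handle_blank [([487.0, 382.0, -0.0], 0.87)]
cartons [([650.0, 414.0, 2.0], 0.64)]
oil_bottle [([623.0, -388.0, -1.0], 0.9), ([456.0, -22.0, -0.0], 0.62)]
mallet [([482.0, 521.0, -1.0], 0.67)]
brush_block []
wrist 65.70646984690485 318.0871495642823 202.98275891883887 [[0.427, 0.904, -0.0], [0.872, -0.411, 0.266], [0.241, -0.114, -0.964]] [-624.8  -35.4  377.9]
tin_a [([314.0, -181.0, -3.0], 0.81), ([474.0, 215.0, -2.0], 0.61)]
spot_a [([474.0, 216.0, -3.0], 0.71)]
packed_tin [([472.0, 211.0, -4.0], 0.63)]
crate []
bar_grip []
bar_hinge []
whetstone [([473.0, -432.0, 3.0], 0.84)]
handle_blank []
cartons []
oil_bottle []
mallet [([483.0, 522.0, -2.0], 0.94)]
brush_block []
```

View pics/scene0.png

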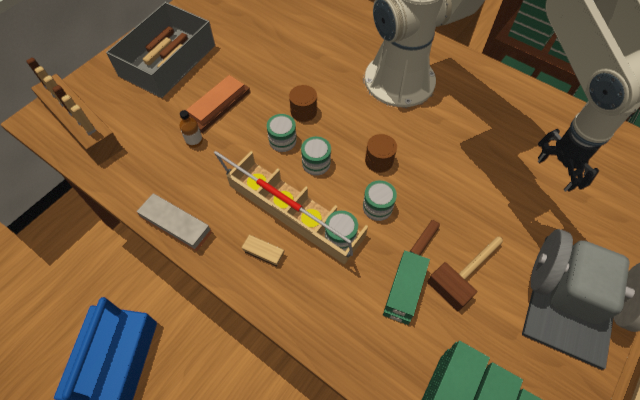

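View pics/side0.png

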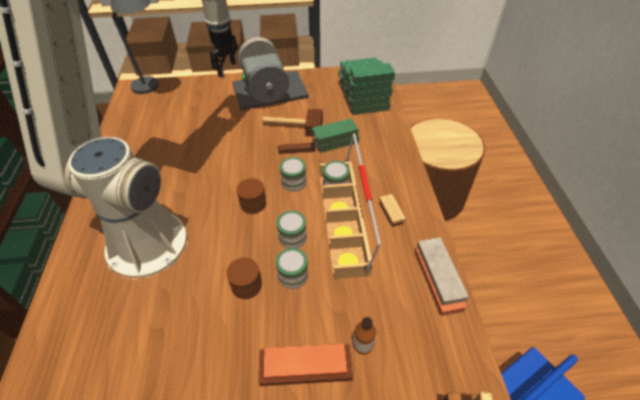

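The scene picture shows three green-lidded tins at px (281,130), (316,152) and (379,198), with brown look-alikes at (303,102) and (380,152). The packed tin is in the leftmost cell at (341,228), and the bar is raised. Next I refine the crate pose, the tin positions and the bar angle with depth.

```bash
cat >> h.py <<'E'
def cloud(f):
    F=200/np.tan(np.radians(f['fov_y'])/2); v,u=np.mgrid[0:400,0:640]; z=f['range_z']
    c=np.stack([(u-f['cx'])/F*z,(v-f['cy'])/F*z,z],-1)
    P=(c-f['t'])@f['R']; P[z<=0]=np.nan; return P
def tins(f,P=None):
    P=cloud(f) if P is None else P
    out=[]
    for g in [(478,216),(457,-23),(453,-161),(620,185)]: pass
    return out
def topcirc(P,x,y,rad=62):
    m=(np.hypot(P[...,0]-x,P[...,1]-y)<rad)&(P[...,2]>72)&(P[...,2]<88)
    p=P[m][:,:2].astype(np.float32)
    if len(p)<20: return None
    (c,rr)=cv2.minEnclosingCircle(p); return np.round(c,1),round(rr,1),np.round(p.mean(0),1),len(p),round(float(np.median(P[m][:,2])),1)
E
python3 - <<'E'
from h import *
for c in ('scene','side'):
    f=optics.grab_frame(c);P=cloud(f)
    for g in [(478,216),(457,-23),(453,-161),(620,185),(332,130),(318,-182)]: print(c,g,topcirc(P,*g))
    m=(P[...,2]>52)&(P[...,2]<66)&(P[...,0]>540)&(P[...,0]<700)&(P[...,1]>-210)&(P[...,1]<270)
    p=P[m][:,:2]; 
    b=p[(p[:,0]>655)&(p[:,0]<700)&(abs(p[:,1]-30)<200)]
    if len(b): print('back wall n',len(b),np.polyfit(b[:,1],b[:,0],1),b.min(0),b.max(0))
    print(cv2.minAreaRect(p.astype(np.float32)), p.min(0),p.max(0))
    img=f['img'].astype(int); red=(img[...,0]>150)&(img[...,1]<60)&(img[...,2]<60)&(P[...,2]>100)
    q=P[red]; print('red',len(q),np.median(q,0),q.min(0),q.max(0)); 
    a=q[:,1]; print(np.polyfit(a,q[:,0],1))
    yel=(img[...,0]>170)&(img[...,1]>150)&(img[...,2]<80)&(abs(P[...,2])<8)
    n,l,st,ce=cv2.connectedComponentsWithStats(yel.astype(np.uint8))
    for i in range(1,n):
        if st[i,4]>40: print('yel',st[i,4],np.nanmean(P[l==i],0).round(1))
f=optics.grab_frame('wrist'); print('cam', -f['R'].T@f['t'], sense()['eef_pos'])
for c in ('scene','side'):
    optics.grab_frame(c)
    for n in ['spot_a','bar_hinge','crate']: print(n,[np.round(d['point'],1).tolist() for d in nets.tip_of(n,c)])
E
```

```text
scene (478, 216) (array([474.8, 219.4]), 47.2, array([476.5, 217.6], dtype=float32), 721, 80.1)
scene (457, -23) (array([456.6, -21.2]), 47.7, array([459.8, -20.1], dtype=float32), 622, 80.3)
scene (453, -161) (array([ 452. , -160.6]), 47.6, array([ 453.2, -158.8], dtype=float32), 574, 80.1)
scene (620, 185) (array([619.6, 184.2]), 45.9, array([617.7, 185.7], dtype=float32), 722, 80.1)
scene (332, 130) (array([332.4, 129.9]), 46.6, array([334.9, 131.3], dtype=float32), 616, 80.3)
scene (318, -182) (array([ 313.9, -177.1]), 48.7, array([ 317.7, -178.1], dtype=float32), 510, 79.9)
back wall n 649 [-6.19224762e-03  6.73340922e+02] [ 655.3385864  -169.86485298] [680.81511194 229.72986976]
((625.357177734375, 29.977264404296875), (446.1998291015625, 112.02169036865234), 89.60221099853516) [ 567.88506577 -193.42347621] [680.81511194 252.81282495]
red 277 [686.2441783   31.45681298 180.03798349] [674.59748911 -38.26036954 171.58865923] [693.50578287  97.53512238 185.43859143]
[4.48373441e-03 6.85607296e+02]
yel 59 [ 5.974e+02 -1.322e+02 -3.000e-01]
yel 99 [ 6.321e+02 -1.330e+02  4.000e-01]

[... 899 characters left out ...]
5418701172, 448.2738342285156), 0.1940426081418991) [ 571.02484594 -198.44947329] [681.16496364 249.83200406]
red 48 [681.91921106  33.97133167 180.65909208] [679.18624328 -37.29435266 176.4233715 ] [687.52230495  87.20438033 185.88209167]
[4.15204580e-03 6.82343324e+02]
yel 71 [620.  -11.5   1.3]
yel 114 [ 621.4 -119.2    1. ]
cam [206.69786968 593.43048552 373.5008654 ] [266.68441125 565.25236469 253.29797294]
spot_a [[619.2, 75.0, -0.7], [618.9, -19.9, -1.9], [624.0, -130.6, 3.7], [492.5, 377.5, 1.1]]
bar_hinge [[664.4, 25.7, 57.1]]
crate [[622.8, 27.9, 4.4]]
spot_a [[618.0, -131.5, 1.0], [619.9, -22.2, 1.8], [619.7, 82.9, -1.8]]
bar_hinge [[665.4, 29.1, 55.7]]
crate [[620.1, 26.8, -1.2]]
```

```bash
cat >> h.py <<'E'
from scipy.spatial.transform import Rotation as Ro
def rows(tgts):
    """tgts: list of (x,y,z,yaw) world"""
    s=sense(); R0=Ro.from_euler('xyz',s['tcp_rot']); p=s['eef_pos']; o=[]
    for t in tgts:
        d=R0.inv().apply(np.array(t[:3])-p)/400; w=(R0.inv()*Ro.from_euler('xyz',[np.pi,0,t[3]])).as_rotvec(degrees=True)/60
        o.append(np.r_[d,w].round(4).tolist())
    print(s['clock'],p.round(1),s['tcp_rot'].round(3),s['contact_force'].round(1),round(s['opening'],3)); [print(k) for k in o]
E
python3 -c "
from h import *
a=np.pi/2
s=sense()['eef_pos']
rows([(475,285,250,a),(475,285,150,a),(475,285,46,a)])"
```

```text
2.5 [266.7 565.3 253.3] [ 3.142 -0.     2.701] [-0.2  0.  -0.4] 1.0
[-0.77, -0.4115, 0.0082, 0.0, -0.0, 1.0791]
[-0.77, -0.4115, 0.2582, 0.0, -0.0, 1.0791]
[-0.77, -0.4115, 0.5182, 0.0, -0.0, 1.0791]
```

Emit:
carry_out(
  increments=[
    [[-0.1,-0.05,0,0,0,0.12],[-0.2,-0.1,0,0,0,0.24],[-0.3,-0.155,0,0,0,0.36],[-0.39,-0.21,0.005,0,0,0.48],[-0.47,-0.25,0.01,0,0,0.6]],
  ],
  hand=0.41,
)

```text
clock: 2.92
eef_pos: [391.7, 396.8, 249.7]
tcp_rot: [3.141, -0.0, 2.07]
contact_force: [0.2, 0.2, -0.9]
opening: 0.591
```

```bash
python3 -c "
from h import *
a=np.pi/2
rows([(475,285,240,a),(475,285,150,a),(475,285,46,a)])"
```

```text
2.9167 [391.7 396.8 249.7] [ 3.141 -0.     2.07 ] [ 0.2  0.2 -0.9] 0.591
[-0.345, 0.049, 0.0242, 0.0003, -0.0001, 0.4769]
[-0.345, 0.0489, 0.2492, 0.0003, -0.0001, 0.4769]
[-0.345, 0.0488, 0.5092, 0.0003, -0.0001, 0.4769]
```

Emit:
carry_out(
  increments=[
    [[-0.1,0.015,0.01,0,0,0.12],[-0.2,0.03,0.02,0,0,0.24],[-0.3,0.045,0.06,0,0,0.36],[-0.345,0.049,0.15,0,0,0.477],[-0.345,0.049,0.24,0,0,0.477]],
  ],
)

```text
clock: 3.33
eef_pos: [478.4, 284.6, 154.0]
tcp_rot: [3.137, -0.002, 1.565]
contact_force: [0.1, 0.3, 0.3]
opening: 0.594
```

```bash
python3 -c "
from h import *
a=np.pi/2
rows([(475,285,46,a),(475,263,46,a)])
f=optics.grab_frame('side');save('s1',f)
f=optics.grab_frame('wrist');save('w1',f)"
```

```text
3.3333 [478.4 284.6 154. ] [ 3.137e+00 -2.000e-03  1.565e+00] [0.1 0.3 0.3] 0.594
[0.0007, -0.0097, 0.27, 0.0043, -0.0014, -0.0054]
[-0.0543, -0.0094, 0.27, 0.0043, -0.0014, -0.0054]
```

Emit:
carry_out(
  increments=[
    [[0,0,0.1,0,0,0],[0,0,0.19,0,0,0],[0,0,0.26,0,0,0],[0,0,0.26,0,0,0]],
  ],
)

```text
clock: 3.77
eef_pos: [472.6, 286.6, 46.6]
tcp_rot: [-3.136, 0.003, 1.578]
contact_force: [-0.4, 0.0, -0.2]
opening: 0.587
```

```bash
python3 -c "
from h import *
a=np.pi/2
rows([(475,263,46,a),(475,127,46,a)])
f=optics.grab_frame('side');save('s1',f)
f=optics.grab_frame('wrist');save('w1',f)
cv2.imwrite('pics/m1.png',np.hstack([f['img'][:,:,::-1][:, 120:520],optics.grab_frame('side')['img'][50:350,150:550,::-1][:400].repeat(1,0) if 0 else cv2.resize(optics.grab_frame('side')['img'][100:300,200:400,::-1],(400,400))]))"
```

```text
3.7667 [472.6 286.6  46.6] [-3.136e+00  3.000e-03  1.578e+00] [-0.4  0.  -0.2] 0.587
[-0.059, 0.0055, 0.0016, -0.0053, 0.0031, 0.0071]
[-0.399, 0.003, 0.0027, -0.0053, 0.0031, 0.0071]
```

View pics/m1.png

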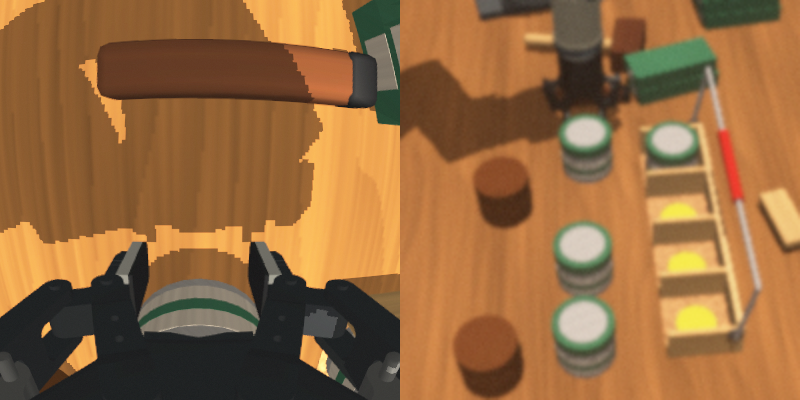

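```bash
python3 -c "
from h import *
a=np.pi/2
rows([(475,263,46,a),(475,127,46,a)])"
```

```text
3.9167 [476.  288.4  51.7] [ 3.140e+00 -1.000e-03  1.578e+00] [-0.2  0.7 -0.3] 0.59
[-0.0634, -0.003, 0.0141, 0.0016, -0.001, 0.0065]
[-0.4034, -0.0053, 0.0137, 0.0016, -0.001, 0.0065]
```

Emit:
carry_out(
  increments=[
    [[-0.035,0.005,0,0,0,0],[-0.065,0.005,0,0,0,0],[-0.095,0.005,0,0,0,0],[-0.125,0.005,0,0,0,0],[-0.155,0.005,0,0,0,0]],
  ],
)

```text
clock: 4.33
eef_pos: [478.7, 224.8, 51.4]
tcp_rot: [3.138, -0.002, 1.576]
contact_force: [0.4, 5.7, 3.4]
opening: 0.589
```

```bash
python3 -c "
from h import *
a=np.pi/2
rows([(475,127,46,a)])
f=optics.grab_frame('scene');P=cloud(f);print(topcirc(P,478,180,75))
f=optics.grab_frame('side');P=cloud(f);print(topcirc(P,478,180,75))
save('s2',f)
rows([(475,127,46,a)])
"
```

```text
4.3333 [478.7 224.8  51.4] [ 3.138e+00 -2.000e-03  1.576e+00] [0.4 5.7 3.4] 0.589
[-0.2444, -0.0106, 0.0129, 0.0033, -0.0021, 0.0047]
(array([486.8, 190. ]), 59.8, array([488.3, 170.7], dtype=float32), 487, 80.3)
(array([479.8, 190.3]), 63.9, array([479.3, 176.5], dtype=float32), 528, 80.7)
4.4333 [477.8 223.3  50.8] [ 3.14  -0.     1.575] [-0.6 -0.9  0.5] 0.59
[-0.2408, -0.0081, 0.012, 0.0012, -0.0003, 0.0037]
```

Emit:
carry_out(
  increments=[
    [[-0.03,-0.002,0,0,0,0],[-0.06,-0.004,0,0,0,0],[-0.09,-0.006,0,0,0,0],[-0.12,-0.006,0,0,0,0],[-0.15,-0.006,0,0,0,0]],
  ],
)

```text
clock: 4.85
eef_pos: [476.2, 165.1, 50.5]
tcp_rot: [3.139, -0.001, 1.576]
contact_force: [-0.7, 6.7, 3.4]
opening: 0.59
```

Emit:
carry_out(
  increments=[
    [[-0.03,0,0,0,0,0],[-0.055,0,0,0,0,0],[-0.075,0,0,0,0,0],[-0.085,0,0,0,0,0],[-0.085,0,0,0,0,0]],
  ],
)

```text
clock: 5.27
eef_pos: [475.8, 130.5, 50.0]
tcp_rot: [3.141, -0.0, 1.576]
contact_force: [1.1, 1.2, 0.4]
opening: 0.592
```

Emit:
carry_out(
  increments=[
    [[0.08,0,0,0,0,0],[0.15,0,0,0,0,0],[0.15,0,0,0,0,0]],
  ],
)

```text
clock: 5.52
eef_pos: [475.9, 194.3, 49.9]
tcp_rot: [3.14, -0.001, 1.577]
contact_force: [-0.1, -0.0, 0.6]
opening: 0.589
```

```bash
python3 -c "
from h import *
a=np.pi/2
for c in ('scene','side'):
  f=optics.grab_frame(c);P=cloud(f);print(topcirc(P,477,80,60)); print([np.round(d['point'],1).tolist() for d in nets.tip_of('tin_a',c)])
save('s2',f)
rows([(400,187,140,a),(400,80,140,np.pi),(400,80,140,np.pi)])
"
```

```text
(array([475.8,  74.6]), 54.4, array([477.7,  84.4], dtype=float32), 675, 80.0)
[[453.1, -159.4, 2.7], [456.0, -21.7, -0.5], [479.3, 82.5, -2.7], [316.9, -180.4, 0.8]]
(array([476.6,  81.7]), 47.5, array([476.5,  77.9], dtype=float32), 513, 80.5)
[[333.6, 133.2, 1.4], [476.9, 83.9, 0.9], [317.0, -185.6, 1.5], [454.7, -160.3, 1.1]]
5.7167 [474.6 190.6  49.3] [-3.141e+00  1.000e-03  1.577e+00] [-0.9 -0.8 -0.4] 0.594
[-0.008, -0.1867, -0.2265, -0.001, 0.0007, 0.0057]
[-0.2755, -0.1883, -0.2263, -0.0014, -0.0002, -1.4943]
[-0.2755, -0.1883, -0.2263, -0.0014, -0.0002, -1.4943]
```

View pics/s2.png

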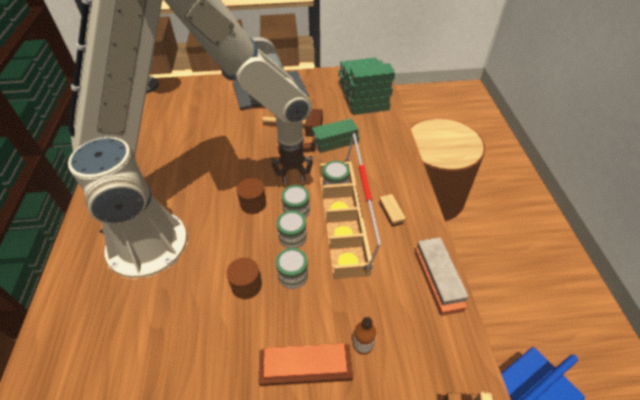

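Emit:
carry_out(
  increments=[
    [[0,0,-0.1,0,0,0],[0,0,-0.2,0,0,-0.1],[0,-0.09,-0.226,0,0,-0.22],[-0.05,-0.17,-0.226,0,0,-0.34],[-0.12,-0.176,-0.226,0,0,-0.46]],
  ],
)

```text
clock: 6.13
eef_pos: [400.0, 141.8, 140.0]
tcp_rot: [-3.138, -0.001, 2.064]
contact_force: [0.5, -0.1, -0.9]
opening: 0.59
```

```bash
python3 -c "
from h import *
rows([(405,80,140,np.pi)])
"
```

```text
6.1333 [400.  141.8 140. ] [-3.138e+00 -1.000e-03  2.064e+00] [ 0.5 -0.1 -0.9] 0.59
[-0.1421, -0.0621, 0.0001, -0.0023, -0.0024, -1.0294]
```

Emit:
carry_out(
  increments=[
    [[-0.03,-0.013,0,0,0,-0.119],[-0.06,-0.026,0,0,0,-0.238],[-0.09,-0.04,0,0,0,-0.357],[-0.12,-0.052,0,0,0,-0.476],[-0.142,-0.062,0,0,0,-0.595]],
  ],
)

```text
clock: 6.55
eef_pos: [409.1, 79.2, 139.9]
tcp_rot: [-3.141, -0.0, 2.684]
contact_force: [0.0, -0.4, 0.3]
opening: 0.589
```

```bash
python3 -c "
from h import *
rows([(405,80,140,np.pi),(405,80,46,np.pi)])
"
```

```text
6.55 [409.1  79.2 139.9] [-3.141 -0.     2.684] [ 0.  -0.4  0.3] 0.589
[0.0101, -0.0026, -0.0003, -0.0006, -0.0004, -0.437]
[0.01, -0.0025, 0.2347, -0.0006, -0.0004, -0.437]
```

Emit:
carry_out(
  increments=[
    [[0.01,-0.003,0,0,0,-0.119],[0.01,-0.003,0.03,0,0,-0.238],[0.01,-0.003,0.06,0,0,-0.357],[0.01,-0.003,0.15,0,0,-0.437],[0.01,-0.003,0.23,0,0,-0.437]],
  ],
)

```text
clock: 6.97
eef_pos: [406.1, 80.9, 47.7]
tcp_rot: [3.141, 0.003, 3.141]
contact_force: [-0.1, 0.9, 0.2]
opening: 0.591
```

Emit:
carry_out(
  increments=[
    [[0,0,0,0,0,0]],
  ],
)

```text
clock: 7.05
eef_pos: [401.8, 80.2, 43.8]
tcp_rot: [-3.14, -0.008, 3.136]
contact_force: [-2.9, -0.5, 0.1]
opening: 0.588
```

```bash
python3 -c "
from h import *
rows([(405,80,48,np.pi),(574,80,48,np.pi)])
"
```

```text
7.05 [401.8  80.2  43.8] [-3.14  -0.008  3.136] [-2.9 -0.5  0.1] 0.588
[-0.008, -0.0004, -0.0105, -0.0017, -0.008, -0.0056]
[-0.4305, 0.0021, -0.014, -0.0017, -0.008, -0.0056]
```

Emit:
carry_out(
  increments=[
    [[-0.04,0,0,0,0,0],[-0.07,0,0,0,0,0],[-0.105,0,0,0,0,0],[-0.14,0,0,0,0,0],[-0.175,0,0,0,0,0]],
  ],
)

```text
clock: 7.47
eef_pos: [475.6, 80.8, 49.3]
tcp_rot: [-3.141, -0.001, 3.136]
contact_force: [-3.2, -1.0, 1.0]
opening: 0.592
```

```bash
python3 -c "
from h import *
rows([(574,80,48,np.pi)])
for c in ('scene','side'):
  f=optics.grab_frame(c);save(c+'3',f); print([np.round(d['point'],1).tolist() for d in nets.tip_of('tin_a',c)])
rows([(574,80,48,np.pi)])
"
```

```text
7.4667 [475.6  80.8  49.3] [-3.141e+00 -1.000e-03  3.136e+00] [-3.2 -1.   1. ] 0.592
[-0.246, -0.0006, 0.0031, -0.0002, -0.0012, -0.0057]
[[331.5, 127.2, 5.9], [317.8, -182.2, -1.6], [456.6, -23.2, 1.0], [452.0, -157.1, -0.4], [527.2, 80.0, -2.1]]
[[315.7, -184.8, 1.5], [332.1, 132.1, -0.2], [525.8, 78.5, -5.1], [454.3, -159.4, 2.0], [455.1, -24.2, -0.3]]
7.6667 [476.   81.1  49. ] [3.141e+00 2.000e-03 3.136e+00] [-0.4 -0.6  0.5] 0.588
[-0.245, -0.0014, 0.0029, 0.0002, 0.0015, -0.0054]
```

View pics/scene3.png

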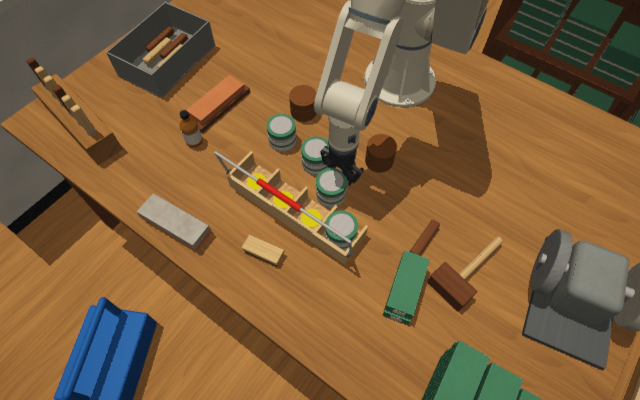

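Emit:
carry_out(
  increments=[
    [[-0.03,-0.001,0,0,0,-0.003],[-0.06,-0.001,0,0,0,-0.005],[-0.09,-0.001,0,0,0,-0.005],[-0.12,-0.001,0,0,0,-0.005],[-0.15,-0.001,0,0,0,-0.005]],
  ],
)

```text
clock: 8.08
eef_pos: [534.0, 80.4, 48.1]
tcp_rot: [-3.141, -0.003, -3.141]
contact_force: [-4.9, -0.9, 2.8]
opening: 0.586
```

Emit:
carry_out(
  increments=[
    [[-0.03,0,0,0,0,0],[-0.055,0,0,0,0,0],[-0.075,0,0,0,0,0],[-0.085,0,0,0,0,0],[-0.085,0,0,0,0,0]],
  ],
)

```text
clock: 8.5
eef_pos: [569.9, 80.6, 48.0]
tcp_rot: [-3.142, 0.0, -3.141]
contact_force: [-1.5, 0.7, -0.2]
opening: 0.588
```

```bash
python3 -c "
from h import *
for c in ('scene','side'):
  f=optics.grab_frame(c);save(c+'4',f);P=cloud(f);print(topcirc(P,620,80,58)); print([np.round(d['point'],1).tolist() for d in nets.tip_of('tin_a',c)])
rows([(574,80,48,np.pi)])
"
```

```text
(array([611.3,  78.8]), 51.6, array([614. ,  83.8], dtype=float32), 673, 80.5)
[[620.6, 82.7, -2.6], [330.6, 125.8, 3.8], [457.4, -23.6, 1.8], [318.1, -182.8, 0.1], [483.7, 526.3, 3.3], [620.7, -128.2, 4.2]]
(array([619.,  85.]), 52.7, array([623. ,  74.9], dtype=float32), 430, 80.9)
[[317.1, -180.8, 3.5], [618.4, 79.3, -2.5], [455.5, -24.2, 3.1], [334.5, 131.2, 0.9]]
8.7 [569.3  80.6  47.9] [-3.142  0.    -3.141] [-1.3 -0.7 -0.4] 0.59
[-0.0118, -0.0015, -0.0002, -0.0, 0.0002, 0.0004]
```

Emit:
carry_out(
  increments=[
    [[-0.005,0,0,0,0,0],[-0.005,0,0,0,0,0],[0.08,0,0,0,0,0],[0.18,0,0,0,0,0],[0.28,0,0,0,0,0]],
  ],
)

```text
clock: 9.12
eef_pos: [457.3, 80.6, 48.1]
tcp_rot: [3.141, 0.002, -3.141]
contact_force: [-0.9, 0.2, 0.2]
opening: 0.589
```

Emit:
carry_out(
  increments=[
    [[0.08,0,0,0,0,0],[0.15,0,0,0,0,0],[0.16,-0.08,0,0,0,0],[0.16,-0.17,0,0,0,0],[0.16,-0.26,0,0,0,0]],
  ],
)

```text
clock: 9.53
eef_pos: [393.8, -23.9, 48.4]
tcp_rot: [-3.141, 0.002, -3.138]
contact_force: [1.7, -0.3, 0.2]
opening: 0.594
```

Emit:
carry_out(
  increments=[
    [[0,0,0,0,0,0],[0,0,0,0,0,0]],
  ],
)

```text
clock: 9.7
eef_pos: [394.3, -25.1, 48.3]
tcp_rot: [-3.141, 0.002, 3.138]
contact_force: [-0.1, 0.0, -0.1]
opening: 0.593
```

```bash
python3 -c "
from h import *
for c in ('scene','side'):
  f=optics.grab_frame(c);save(c+'5',f);P=cloud(f);print(topcirc(P,620,80,58),topcirc(P,620,184,58)); print([np.round(d['point'],1).tolist() for d in nets.tip_of('tin_a',c)],[np.round(d['point'],1).tolist() for d in nets.tip_of('spot_a',c)])
rows([(573,-24,48,np.pi)])
"
```

```text
(array([618.7,  80.8]), 46.1, array([615.5,  83.6], dtype=float32), 655, 80.3) (array([619.1, 177.7]), 51.6, array([617.6, 185.6], dtype=float32), 725, 80.1)
[[622.0, 81.5, -1.7], [318.4, -178.8, 2.1], [330.0, 127.9, 1.6], [457.2, -22.9, 1.3]] [[620.3, -129.3, 7.1], [615.8, -22.4, -2.9]]
(array([617.3,  84.5]), 52.3, array([618.2,  75.8], dtype=float32), 504, 80.8) (array([618.5, 181.5]), 46.5, array([618.7, 178.6], dtype=float32), 435, 80.8)
[[621.4, 82.0, -4.4], [318.8, -181.7, 3.7], [453.3, -160.0, 1.3], [456.4, -24.2, -0.3]] [[617.8, -24.6, 1.7], [618.3, -131.3, 0.1]]
10.0 [393.7 -22.5  47.9] [ 3.142  0.    -3.139] [0.2 0.3 0.1] 0.588
[-0.4484, -0.0046, -0.0001, 0.0, 0.0001, 0.0021]
```

View pics/scene5.png

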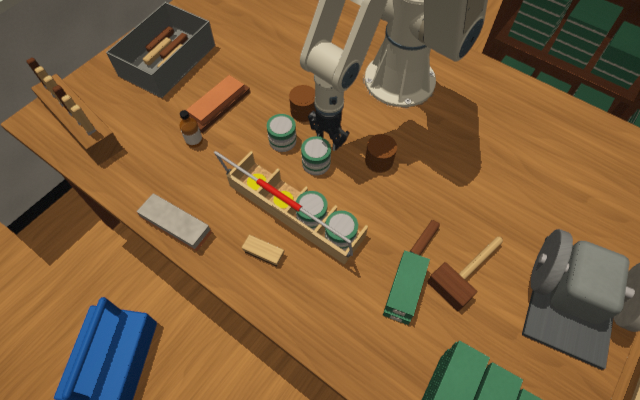

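Tin A is home at about (620,81), px (311,207) in the picture. Now I push tin B straight in.

Emit:
carry_out(
  increments=[
    [[-0.03,-0.002,0,0,0,0],[-0.06,-0.003,0,0,0,0],[-0.09,-0.003,0,0,0,0],[-0.125,-0.003,0,0,0,0],[-0.16,-0.003,0,0,0,0]],
  ],
)

```text
clock: 10.42
eef_pos: [458.5, -24.4, 47.8]
tcp_rot: [3.142, -0.001, -3.141]
contact_force: [-4.3, 0.3, 2.2]
opening: 0.587
```

Emit:
carry_out(
  increments=[
    [[-0.03,0,0,0,0,0],[-0.06,0,0,0,0,0],[-0.09,0,0,0,0,0],[-0.12,0,0,0,0,0],[-0.15,0,0,0,0,0]],
  ],
)

```text
clock: 10.83
eef_pos: [518.6, -24.4, 47.7]
tcp_rot: [3.142, -0.001, -3.141]
contact_force: [-4.0, 0.1, 2.7]
opening: 0.592
```

```bash
python3 -c "
from h import *
for c in ('scene','side'):
  f=optics.grab_frame(c);save(c+'6',f); print([np.round(d['point'],1).tolist() for d in nets.tip_of('tin_a',c)])
rows([(571.5,-24,48,np.pi)])
"
```

```text
[[623.0, 83.0, -0.5], [451.9, -160.9, -0.2], [332.2, 128.0, 4.3], [483.5, 526.4, 0.4], [620.1, -130.1, 2.8]]
[[317.6, -186.2, 2.5], [620.0, 81.4, -4.2], [455.0, -163.6, 1.9], [567.0, -26.2, 0.1], [334.9, 131.7, -0.4]]
11.0333 [518.5 -24.5  47.8] [-3.142e+00  1.000e-03 -3.141e+00] [-0.2 -0.1  0.2] 0.59
[-0.1326, 0.0012, -0.0003, -0.0, 0.0009, 0.0005]
```

Emit:
carry_out(
  increments=[
    [[-0.03,0,0,0,0,0],[-0.06,0,0,0,0,0],[-0.085,0,0,0,0,0],[-0.105,0,0,0,0,0],[-0.12,0,0,0,0,0]],
  ],
)

```text
clock: 11.45
eef_pos: [565.8, -24.6, 47.9]
tcp_rot: [3.142, -0.001, -3.141]
contact_force: [-5.2, -0.1, 3.2]
opening: 0.591
```

Emit:
carry_out(
  increments=[
    [[-0.007,0,0,0,0,0],[-0.012,0,0,0,0,0],[-0.012,0,0,0,0,0],[0.06,0,0,0,0,0],[0.15,0,0,0,0,0]],
  ],
)

```text
clock: 11.87
eef_pos: [508.2, -24.7, 48.4]
tcp_rot: [-3.141, 0.005, -3.141]
contact_force: [-1.7, -0.6, 0.2]
opening: 0.588
```

Emit:
carry_out(
  increments=[
    [[0.09,0,0,0,0,0],[0.18,0,0,0,0,0],[0.27,0,0,0,0,0],[0.31,-0.06,0,0,0,0],[0.31,-0.15,0,0,0,0]],
  ],
)

```text
clock: 12.28
eef_pos: [377.0, -83.0, 47.8]
tcp_rot: [3.141, -0.003, -3.138]
contact_force: [1.4, 0.5, -0.1]
opening: 0.589
```

```bash
python3 -c "
from h import *
for c in ('scene','side'):
  f=optics.grab_frame(c);save(c+'7',f); print([np.round(d['point'],1).tolist() for d in nets.tip_of('tin_a',c)])
rows([(388,-162,48,np.pi)])
"
```

```text
[[449.1, -160.1, -1.2], [623.0, 82.5, -3.7], [331.3, 129.3, 4.0], [318.9, -182.2, 0.8], [618.3, -23.6, 0.6]]
[[316.1, -181.9, 1.6], [617.9, 82.0, -2.1], [616.7, -24.5, -0.3], [454.5, -158.9, 1.1]]
12.4833 [382.3 -85.6  48.3] [-3.141e+00  2.000e-03  3.139e+00] [-0.2  0.2 -0.3] 0.593
[-0.0147, -0.1909, 0.0008, -0.0004, 0.0021, -0.0023]
```

View pics/side7.png

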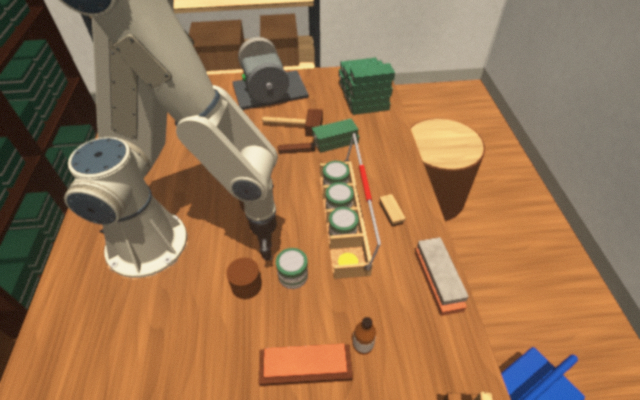

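Emit:
carry_out(
  increments=[
    [[-0.015,-0.06,0,0,0,0],[-0.018,-0.13,0,0,0,0],[-0.018,-0.188,0,0,0,0],[-0.018,-0.188,0,0,0,0]],
  ],
)

```text
clock: 12.82
eef_pos: [390.8, -162.1, 48.3]
tcp_rot: [-3.14, 0.003, -3.141]
contact_force: [0.1, -0.4, 0.2]
opening: 0.592
```

```bash
python3 -c "
from h import *
rows([(450,-161,48,np.pi),(515,-128,48,np.pi)])
"
```

```text
12.8167 [ 390.8 -162.1   48.3] [-3.140e+00  3.000e-03 -3.141e+00] [ 0.1 -0.4  0.2] 0.592
[-0.148, 0.0028, 0.0011, -0.0015, 0.0029, 0.0001]
[-0.3105, 0.0853, 0.0014, -0.0015, 0.0029, 0.0001]
```

Emit:
carry_out(
  increments=[
    [[-0.03,0.002,0,0,0,0],[-0.06,0.014,0,0,0,0],[-0.09,0.027,0,0,0,0],[-0.12,0.04,0,0,0,0],[-0.15,0.054,0,0,0,0]],
  ],
)

```text
clock: 13.23
eef_pos: [450.2, -136.7, 47.9]
tcp_rot: [3.142, -0.0, -3.14]
contact_force: [-2.7, -1.2, 0.6]
opening: 0.591
```

Emit:
carry_out(
  increments=[
    [[-0.025,0.012,0,0,0,0],[-0.05,0.024,0,0,0,0],[-0.065,0.031,0,0,0,0],[-0.085,0.031,0,0,0,0]],
  ],
)

```text
clock: 13.57
eef_pos: [482.5, -124.8, 47.7]
tcp_rot: [3.141, -0.002, -3.14]
contact_force: [-5.3, -0.3, 4.4]
opening: 0.586
```

```bash
python3 -c "
from h import *
for c in ('scene','side'):
  f=optics.grab_frame(c);save(c+'8',f); print([np.round(d['point'],1).tolist() for d in nets.tip_of('tin_a',c)])
rows([(571.5,-128,48,np.pi)])
"
```

```text
[[333.3, 127.8, 1.6], [317.3, -181.0, 0.3], [618.7, -23.8, -1.5], [530.7, -124.4, -1.9], [622.5, 81.8, -3.6], [681.6, 29.3, 173.0]]
[[332.9, 131.5, -0.1], [314.9, -183.2, 0.8], [614.3, -24.3, 1.4], [537.3, -124.4, 1.0], [619.7, 79.4, -5.5]]
13.7667 [ 483.2 -125.8   47.9] [-3.141e+00  1.000e-03 -3.141e+00] [ 0.3 -0.6 -0.3] 0.588
[-0.2208, -0.0055, 0.0, -0.0001, 0.0008, 0.0004]
```

View pics/side8.png

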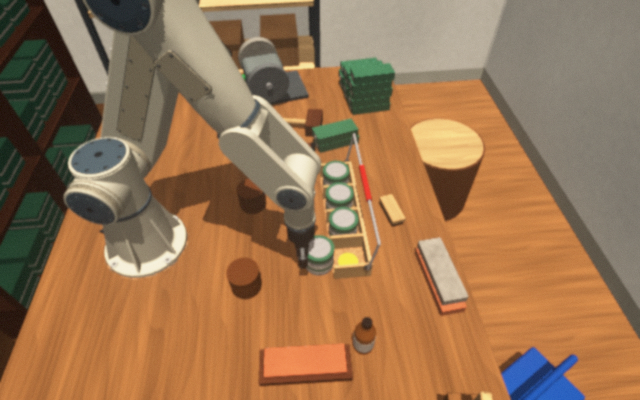

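Emit:
carry_out(
  increments=[
    [[-0.025,-0.004,0,0,0,0],[-0.055,-0.006,0,0,0,0],[-0.085,-0.006,0,0,0,0],[-0.115,-0.006,0,0,0,0],[-0.145,-0.006,0,0,0,0]],
  ],
)

```text
clock: 14.18
eef_pos: [540.4, -128.4, 47.8]
tcp_rot: [3.141, -0.002, 3.141]
contact_force: [-3.7, 0.1, 2.1]
opening: 0.593
```

Emit:
carry_out(
  increments=[
    [[-0.03,0,0,0,0,0],[-0.05,0,0,0,0,0],[-0.065,0,0,0,0,0],[-0.075,0,0,0,0,0],[-0.079,0,0,0,0,0]],
  ],
)

```text
clock: 14.6
eef_pos: [572.4, -128.3, 47.9]
tcp_rot: [3.142, -0.0, -3.141]
contact_force: [-4.0, -0.0, 2.4]
opening: 0.586
```

Emit:
carry_out(
  increments=[
    [[0,0,0,0,0,0],[0.06,0,0,0,0,0],[0.15,0,0,0,0,0],[0.18,0,0,0,0,0],[0.18,0,0,0,0,0]],
  ],
)

```text
clock: 15.02
eef_pos: [496.8, -127.8, 47.6]
tcp_rot: [3.141, -0.003, 3.141]
contact_force: [0.3, -0.4, 0.4]
opening: 0.589
```

```bash
python3 -c "
from h import *
for c in ('scene','side'):
  f=optics.grab_frame(c);save(c+'9',f);P=cloud(f);
  print([np.round(d['point'],1).tolist() for d in nets.tip_of('tin_a',c)])
  img=f['img'].astype(int)
  for y in (184,80,-24,-128):
    m=(abs(P[...,0]-620)<60)&(abs(P[...,1]-y)<46)&(P[...,2]>76)&(P[...,2]<86)
    q=P[m]; print(y,len(q),np.percentile(q,[2,50,98],axis=0)[:,:2].round(1).tolist())
rows([(571.5,-128,48,np.pi)])
"
```

```text
[[617.3, -129.4, -1.6], [612.9, -22.2, 2.2], [623.7, 80.7, -0.1], [318.1, -181.1, 1.0], [329.5, 127.4, 2.0]]
184 674 [[578.7, 144.4], [616.7, 185.9], [660.4, 226.0]]
80 627 [[577.1, 41.3], [613.8, 83.6], [659.5, 122.3]]
-24 520 [[575.5, -64.0], [609.6, -22.6], [658.6, 18.4]]
-128 545 [[579.6, -168.4], [617.5, -126.7], [660.5, -86.2]]
[[616.6, -27.3, -0.5], [618.2, 77.1, -1.2], [333.8, 131.6, -0.7], [318.7, -183.9, 1.7], [622.1, -125.7, 4.5], [786.9, 42.6, 0.9]]
184 360 [[586.6, 142.1], [623.0, 177.8], [659.4, 223.9]]
80 464 [[578.6, 36.8], [618.7, 76.8], [658.0, 119.6]]
-24 541 [[577.3, -66.3], [617.0, -27.6], [657.4, 15.0]]
-128 645 [[581.4, -170.3], [620.8, -131.2], [661.2, -89.3]]
15.2167 [ 502.2 -128.5   48.4] [-3.141e+00  3.000e-03 -3.141e+00] [ 0.2 -1.   0.2] 0.588
[-0.1732, 0.0013, 0.0015, -0.0006, 0.0025, 0.0003]
```

View pics/scene9.png

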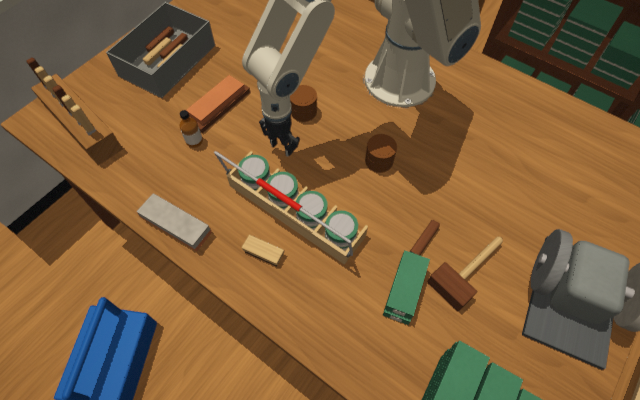

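All four tins are in their cells. B sits about 2–3 mm short, so I nudge it.

Emit:
carry_out(
  increments=[
    [[0,0.08,0,0,0,0],[0,0.17,0,0,0,0],[0,0.26,0,0,0,0],[-0.08,0.261,0,0,0,0],[-0.14,0.261,0,0,0,0]],
  ],
)

```text
clock: 15.63
eef_pos: [558.4, -21.4, 48.2]
tcp_rot: [3.141, 0.001, -3.138]
contact_force: [0.0, 0.6, 0.1]
opening: 0.591
```

```bash
python3 -c "
from h import *
optics.grab_frame('scene')
rows([(574.5,-24,48,np.pi)])
"
```

```text
15.6833 [564.6 -22.4  49.2] [-3.141  0.009 -3.139] [ 5.3 -1.1  1.7] 0.59
[-0.0247, -0.0042, 0.0032, -0.0003, 0.0082, 0.0028]
```

Emit:
carry_out(
  increments=[
    [[0,0,0,0,0,0],[0,0,0,0,0,0]],
  ],
)

```text
clock: 15.85
eef_pos: [556.8, -23.6, 47.7]
tcp_rot: [-3.142, 0.0, -3.141]
contact_force: [-0.9, -0.5, -0.6]
opening: 0.588
```

```bash
python3 -c "
from h import *
rows([(575,-24,48,np.pi)])
"
```

```text
15.85 [556.8 -23.6  47.7] [-3.142  0.    -3.141] [-0.9 -0.5 -0.6] 0.588
[-0.0454, -0.0011, -0.0008, -0.0, 0.0, 0.0008]
```

Emit:
carry_out(
  increments=[
    [[-0.015,-0.001,0,0,0,0],[-0.03,-0.001,0,0,0,0],[-0.038,-0.001,0,0,0,0],[-0.045,-0.001,0,0,0,0],[-0.045,-0.001,0,0,0,0]],
  ],
)

```text
clock: 16.27
eef_pos: [574.2, -24.4, 47.8]
tcp_rot: [3.142, -0.001, -3.142]
contact_force: [-2.4, -0.6, 2.1]
opening: 0.588
```

Emit:
carry_out(
  increments=[
    [[0.06,0,0,0,0,0],[0.15,0,0,0,0,0],[0.16,0,-0.08,0,0,0],[0.16,0,-0.18,0,0,0],[0.16,0,-0.28,0,0,0]],
  ],
)

```text
clock: 16.68
eef_pos: [509.1, -24.2, 160.6]
tcp_rot: [3.141, -0.002, -3.141]
contact_force: [1.8, -0.3, 0.0]
opening: 0.591
```

```bash
python3 -c "
from h import *
for c in ('scene','side'):
  f=optics.grab_frame(c);save(c+'10',f);P=cloud(f);
  print([np.round(d['point'],1).tolist() for d in nets.tip_of('bar_grip',c)])
  for y in (184,80,-24,-128):
    m=(abs(P[...,0]-620)<60)&(abs(P[...,1]-y)<46)&(P[...,2]>76)&(P[...,2]<86)
    q=P[m]; print(y,len(q),np.percentile(q,[2,98],axis=0)[:,:2].mean(0).round(1).tolist())
  img=f['img'].astype(int); red=(img[...,0]>150)&(img[...,1]<60)&(img[...,2]<60)&(P[...,2]>100)
  q=P[red]; print('red',len(q),np.median(q,0),np.percentile(q,[3,97],axis=0).round(1).tolist())
rows([(500,30,280,np.pi/2)])
"
```

```text
[]
184 684 [619.2, 184.5]
80 622 [618.5, 81.8]
-24 501 [621.8, -23.4]
-128 551 [619.9, -126.3]
red 272 [686.13947112  33.18442831 180.0942558 ] [[678.7, -34.3, 175.5], [691.7, 93.5, 183.9]]
[[682.0, 29.6, 172.5]]
184 407 [618.9, 183.0]
80 471 [618.4, 78.4]
-24 546 [622.2, -25.7]
-128 645 [620.8, -130.3]
red 44 [681.87892372  43.53052956 180.52301975] [[679.8, -33.7, 177.9], [686.4, 82.9, 185.2]]
16.8833 [511.5 -24.3 161.4] [-3.141  0.004 -3.141] [-0.1 -0.6  0.1] 0.591
[0.0274, 0.1358, -0.2967, 0.0029, 0.0032, 1.5002]
```

Emit:
carry_out(
  increments=[
    [[0,0,-0.06,0,0,0.119],[0,0.01,-0.12,0,0,0.238],[0,0.03,-0.17,0,0,0.357],[-0.05,0.05,-0.2,0,0,0.476],[-0.1,0.08,-0.2,0,0,0.595]],
  ],
  squeeze=20,
)

```text
clock: 17.3
eef_pos: [551.2, 7.7, 241.3]
tcp_rot: [3.14, 0.002, 2.512]
contact_force: [1.0, -0.5, 0.1]
opening: 0.593
```

```bash
python3 -c "
from h import *
rows([(683,29,240,np.pi/2)])
"
```

```text
17.3 [551.2   7.7 241.3] [3.140e+00 2.000e-03 2.512e+00] [ 1.  -0.5  0.1] 0.593
[-0.2349, 0.2371, 0.0041, 0.0018, 0.0012, 0.8988]
```

Emit:
carry_out(
  increments=[
    [[-0.05,0.05,0,0,0,0.119],[-0.1,0.1,0,0,0,0.238],[-0.15,0.15,0,0,0,0.357],[-0.2,0.2,0,0,0,0.476],[-0.235,0.237,0,0,0,0.595]],
  ],
)

```text
clock: 17.72
eef_pos: [683.5, 30.3, 237.4]
tcp_rot: [-3.14, -0.001, 1.89]
contact_force: [-0.2, 0.3, 0.5]
opening: 0.588
```

```bash
python3 -c "
from h import *
rows([(683,29,240,np.pi/2)])
"
```

```text
17.7167 [683.5  30.3 237.4] [-3.14e+00 -1.00e-03  1.89e+00] [-0.2  0.3  0.5] 0.588
[-0.0028, -0.0022, -0.0065, -0.0018, -0.0002, 0.3045]
```

Emit:
carry_out(
  increments=[
    [[0,0,0,0,0,0.119],[0,0,0,0,0,0.238],[-0.001,-0.001,0,0,0,0.304],[-0.001,-0.001,0,0,0,0.304],[-0.001,-0.001,0,0,0,0.304]],
  ],
)

```text
clock: 18.13
eef_pos: [681.2, 29.4, 238.1]
tcp_rot: [-3.139, 0.0, 1.58]
contact_force: [0.1, 1.0, -0.1]
opening: 0.589
```

```bash
python3 -c "
from h import *
rows([(683,29,178,np.pi/2)])
f=optics.grab_frame('side');save('s11',f);g=optics.grab_frame('wrist')
cv2.imwrite('pics/m11.png',np.hstack([g['img'][:,120:520,::-1],cv2.resize(f['img'][80:280,260:460,::-1],(400,400))]))
"
```

```text
18.1333 [681.2  29.4 238.1] [-3.139  0.     1.58 ] [ 0.1  1.  -0.1] 0.589
[-0.0011, 0.0049, 0.1501, -0.0023, 0.0001, 0.0087]
```

View pics/m11.png

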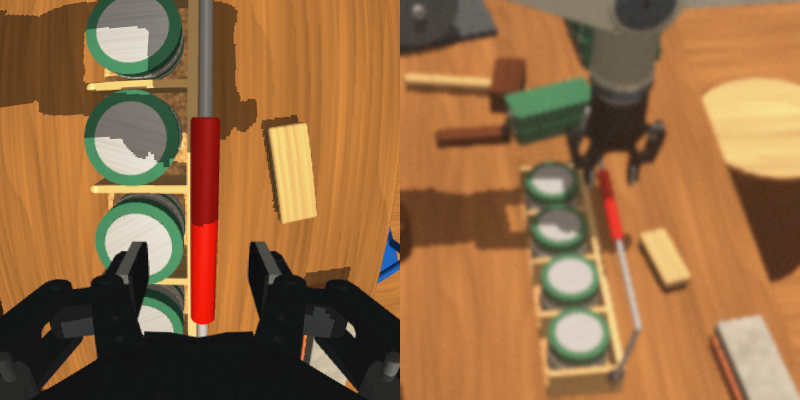

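The wrist picture shows the red grip at column 203, midway between the jaws at columns 148 and 250. I descend and close.

Emit:
carry_out(
  increments=[
    [[0,0.002,0.05,0,0,0],[0,0.004,0.1,0,0,0],[0,0.004,0.14,0,0,0],[0,0.004,0.15,0,0,0],[0,0.004,0.15,0,0,0]],
  ],
)

```text
clock: 18.65
eef_pos: [682.4, 29.4, 178.4]
tcp_rot: [-3.139, 0.0, 1.579]
contact_force: [-0.4, -0.5, 0.2]
opening: 0.586
```

Emit:
carry_out(
  increments=[
    [[0,0,0,0,0,0],[0,0,0,0,0,0],[0,0,0,0,0,0],[0,0,0,0,0,0],[0,0,0,0,0,0]],
  ],
  hand=1,
  squeeze=20,
)

```text
clock: 19.07
eef_pos: [684.1, 29.5, 181.3]
tcp_rot: [3.139, -0.0, 1.577]
contact_force: [-0.2, -1.0, 6.3]
opening: 0.198
```

```bash
python3 -c "
from h import *
c=np.array([664.5,29,58]) 
rows([tuple(c+120*np.array([-np.cos(a),0,np.sin(a)]))+(np.pi/2,) for a in (1.72,1.6,1.5,1.4,1.3,1.2,1.1,1.0,.9,.8,.7,.6,.5)])
"
```

```text
19.0667 [684.1  29.5 181.3] [ 3.139 -0.     1.577] [-0.2 -1.   6.3] 0.198
[-0.0012, -0.0045, 0.0117, 0.0023, -0.0001, 0.0064]
[-0.001, -0.0404, 0.0084, 0.0023, -0.0001, 0.0064]
[-0.0008, -0.0703, 0.0089, 0.0023, -0.0001, 0.0064]
[-0.0006, -0.1001, 0.0125, 0.0023, -0.0001, 0.0064]
[-0.0004, -0.1294, 0.019, 0.0023, -0.0001, 0.0064]
[-0.0002, -0.1579, 0.0284, 0.0023, -0.0001, 0.0064]
[-0.0, -0.1853, 0.0406, 0.0023, -0.0001, 0.0064]
[0.0002, -0.2113, 0.0554, 0.0023, -0.0001, 0.0064]
[0.0003, -0.2358, 0.0728, 0.0023, -0.0001, 0.0064]
[0.0005, -0.2583, 0.0925, 0.0023, -0.0001, 0.0064]
[0.0006, -0.2788, 0.1144, 0.0023, -0.0001, 0.0064]
[0.0007, -0.297, 0.1383, 0.0023, -0.0001, 0.0064]
[0.0008, -0.3128, 0.1638, 0.0023, -0.0001, 0.0064]
```

Emit:
carry_out(
  increments=[
    [[0,-0.02,-0.002,0,0,0],[0,-0.045,-0.003,0,0,0],[0,-0.07,-0.003,0,0,0],[0,-0.096,0.001,0,0,0],[0,-0.125,0.007,0,0,0]],
  ],
)

```text
clock: 19.48
eef_pos: [634.2, 29.3, 178.3]
tcp_rot: [3.138, -0.0, 1.577]
contact_force: [4.8, 1.3, 3.6]
opening: 0.201
```

```bash
python3 -c "
from h import *
f=optics.grab_frame('side');save('s12',f)
c=np.array([664.5,29,58]) 
rows([tuple(c+120*np.array([-np.cos(a),0,np.sin(a)]))+(np.pi/2,) for a in (1.3,1.2,1.1,1.0,.9,.8,.7,.6,.5)])
cv2.imwrite('pics/m12.png',cv2.resize(f['img'][80:280,260:460,::-1],(600,600)))
"
```

```text
19.5333 [631.2  29.3 177.5] [-3.141 -0.     1.577] [-2.1  1.2  8.6] 0.198
[-0.0007, 0.0029, 0.0097, -0.0001, -0.0002, 0.0063]
[-0.0005, -0.0255, 0.0191, -0.0001, -0.0002, 0.0063]
[-0.0004, -0.0529, 0.0314, -0.0001, -0.0002, 0.0063]
[-0.0002, -0.0789, 0.0463, -0.0001, -0.0002, 0.0063]
[-0.0, -0.1033, 0.0638, -0.0001, -0.0002, 0.0063]
[0.0001, -0.1258, 0.0835, -0.0001, -0.0002, 0.0063]
[0.0003, -0.1463, 0.1055, -0.0001, -0.0002, 0.0063]
[0.0004, -0.1644, 0.1294, -0.0001, -0.0002, 0.0063]
[0.0005, -0.1801, 0.1549, -0.0001, -0.0002, 0.0063]
```

View pics/m12.png

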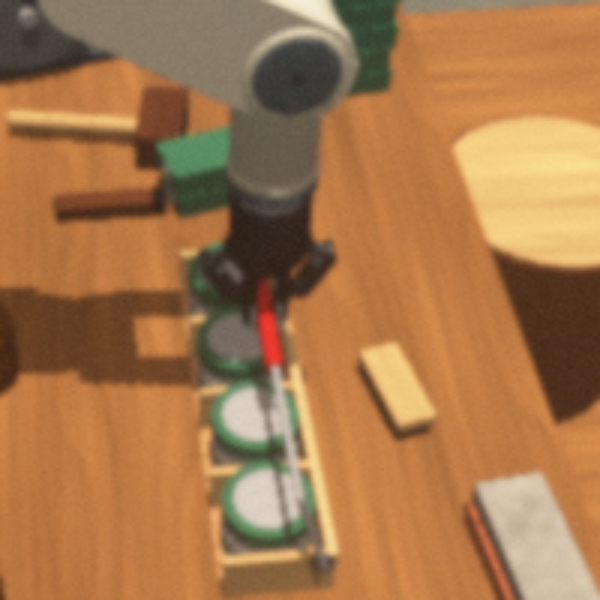

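Emit:
carry_out(
  increments=[
    [[0,-0.028,0.01,0,0,0],[0,-0.056,0.022,0,0,0],[0,-0.082,0.037,0,0,0],[0,-0.106,0.054,0,0,0],[0,-0.129,0.074,0,0,0]],
  ],
)

```text
clock: 19.95
eef_pos: [581.9, 28.9, 148.1]
tcp_rot: [3.139, -0.0, 1.577]
contact_force: [2.6, 0.9, 3.1]
opening: 0.205
```

Emit:
carry_out(
  increments=[
    [[0,-0.011,0.011,0,0,0],[0,-0.021,0.022,0,0,0],[0,-0.03,0.034,0,0,0],[0,-0.039,0.046,0,0,0],[0,-0.047,0.059,0,0,0]],
  ],
)

```text
clock: 20.37
eef_pos: [562.9, 28.8, 123.7]
tcp_rot: [3.141, -0.0, 1.577]
contact_force: [2.1, 1.8, 3.1]
opening: 0.203
```

```bash
python3 -c "
from h import *
f=optics.grab_frame('side');save('s13',f);print([np.round(d['point'],1).tolist() for d in nets.tip_of('bar_grip','side')])
c=np.array([664.5,29,58]) 
rows([tuple(c+120*np.array([-np.cos(a),0,np.sin(a)]))+(np.pi/2,) for a in (.6,.5)])
cv2.imwrite('pics/m13.png',cv2.resize(f['img'][80:280,260:460,::-1],(600,600)))
"
```

```text
[[557.5, 26.3, 119.8], [618.5, 24.9, -2.4]]
20.4667 [562.2  28.8 122.8] [-3.14  -0.     1.577] [ 2.8  3.3 -4.1] 0.201
[0.0004, 0.0081, -0.0073, -0.0011, -0.0002, 0.0063]
[0.0005, -0.0076, 0.0183, -0.0011, -0.0002, 0.0063]
```

View pics/m13.png

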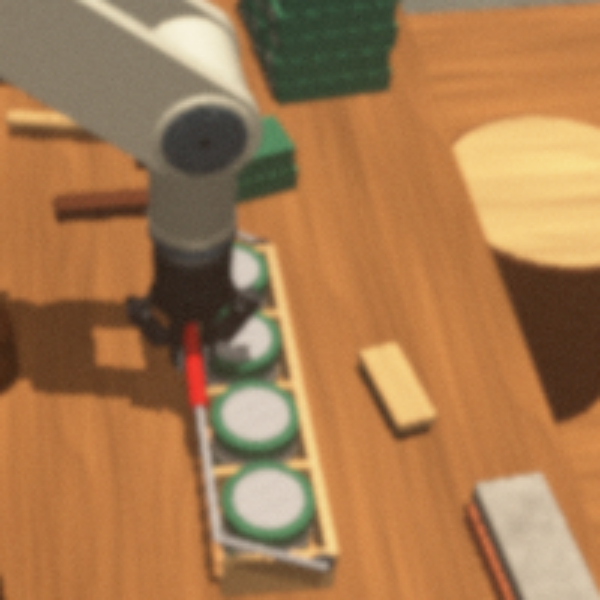

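Emit:
carry_out(
  increments=[
    [[0,0,0,0,0,0],[0,0,0,0,0,0],[0,0,0,0,0,0],[0,0,-0.08,0,0,0],[0,0,-0.14,0,0,0]],
  ],
  hand=0.5,
)

```text
clock: 20.88
eef_pos: [562.0, 28.5, 180.1]
tcp_rot: [-3.139, 0.0, 1.577]
contact_force: [1.2, 0.0, 0.3]
opening: 0.498
```

Emit:
carry_out(
  increments=[
    [[0,0,0,0,0,0],[0,0,0,0,0,0],[0,0,0,0,0,0],[0,0,0,0,0,0]],
  ],
  hand=1,
)

```text
clock: 21.22
eef_pos: [562.1, 28.6, 178.9]
tcp_rot: [-3.14, 0.0, 1.577]
contact_force: [-0.1, 0.3, -0.3]
opening: 0.003
```

```bash
python3 -c "
from h import *
for c in ('scene','side'):
  f=optics.grab_frame(c);save(c+'14',f);P=cloud(f);print([np.round(d['point'],1).tolist() for d in nets.tip_of('bar_grip',c)])
  img=f['img'].astype(int); red=(img[...,0]>150)&(img[...,1]<60)&(img[...,2]<60)
  q=P[red]; q=q[(abs(q[:,0]-560)<40)&(abs(q[:,1]-29)<90)];print('red',len(q),np.median(q,0),np.percentile(q,[3,97],axis=0).round(1).tolist())
rows([(560,29,150,np.pi/2),(544,29,86,np.pi/2)])
"
```

```text
[[562.1, 26.5, 116.6]]
red 81 [565.36613594   5.34333329 124.10474838] [[556.2, -35.8, 119.8], [569.6, 27.2, 127.7]]
[[561.2, 28.8, 114.5]]
red 91 [561.64384278   1.40584602 124.34782832] [[555.0, -35.8, 117.7], [571.4, 33.6, 128.3]]
21.4167 [562.5  28.6 179.1] [-3.14   0.     1.577] [ 0.2 -0.6  0.8] -0.002
[0.0009, -0.006, 0.0728, -0.0014, 0.0001, 0.0063]
[0.0012, -0.0458, 0.2329, -0.0014, 0.0001, 0.0063]
```

Emit:
carry_out(
  increments=[
    [[0,-0.003,0.05,0,0,0],[0,-0.006,0.085,0,0,0],[0,-0.021,0.116,0,0,0],[0,-0.031,0.144,0,0,0],[0,-0.039,0.173,0,0,0]],
  ],
)

```text
clock: 21.83
eef_pos: [546.5, 28.6, 109.7]
tcp_rot: [-3.14, 0.0, 1.577]
contact_force: [-1.2, 0.4, 1.1]
opening: 0.002
```

```bash
python3 -c "
from h import *
f=optics.grab_frame('side');save('s15',f);print([np.round(d['point'],1).tolist() for d in nets.tip_of('bar_grip','side')])
rows([(544.5,29,86,np.pi/2)])
"
```

```text
[]
21.9333 [545.4  28.5 108.8] [-3.137  0.     1.577] [-0.2 -0.4  0. ] -0.002
[0.0013, -0.0019, 0.0569, -0.0041, 0.0002, 0.0064]
```

```bash
python3 -c "
from h import *
f=optics.grab_frame('side');g=optics.grab_frame('scene')
cv2.imwrite('pics/m15.png',np.hstack([cv2.resize(f['img'][120:280,260:400,::-1],(400,457)),cv2.resize(g['img'][110:270,200:380,::-1],(400,457))]))
"
```

```text
(no output)
```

View pics/m15.png

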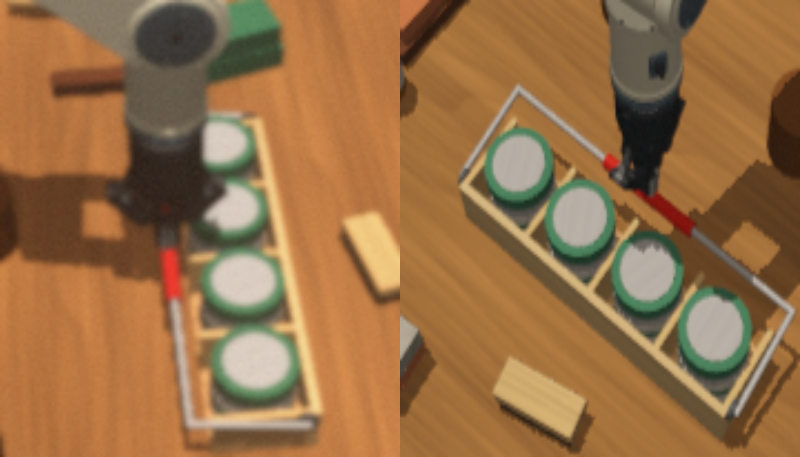

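The bar is moving down under the fingertips. I continue to the stop.

Emit:
carry_out(
  increments=[
    [[0,-0.002,0.015,0,0,0],[0,-0.002,0.03,0,0,0],[0,-0.003,0.042,0,0,0],[0,-0.003,0.052,0,0,0],[0,-0.003,0.057,0,0,0]],
  ],
)

```text
clock: 22.45
eef_pos: [545.9, 28.6, 87.3]
tcp_rot: [-3.141, 0.0, 1.577]
contact_force: [-0.3, -0.4, 1.8]
opening: -0.003
```

Emit:
carry_out(
  increments=[
    [[0,0,0.003,0,0,0],[0,0,0.007,0,0,0],[0,0,0.007,0,0,0]],
  ],
)

```text
clock: 22.7
eef_pos: [546.0, 28.6, 85.9]
tcp_rot: [-3.141, 0.0, 1.577]
contact_force: [-3.6, -1.2, 9.1]
opening: -0.005
```

```bash
python3 -c "
from h import *
f=optics.grab_frame('side');g=optics.grab_frame('scene')
for q,P in ((f,cloud(f)),(g,cloud(g))):
  for s in (130,-60):
    m=(abs(P[...,0]-545)<20)&(abs(P[...,1]-29-s)<35)&(P[...,2]>15)&(P[...,2]<90); w=P[m]; print(s,len(w), np.percentile(w,[5,50,95],axis=0).round(1).tolist() if len(w) else '')
rows([(544.5,29,82,np.pi/2)])
"
```

```text
130 0 
-60 93 [[537.2, -56.6, 54.8], [544.7, -28.1, 60.1], [552.6, 0.6, 65.2]]
130 68 [[541.1, 128.0, 52.3], [544.8, 159.2, 56.5], [548.5, 190.1, 61.5]]
-60 56 [[538.2, -61.3, 54.6], [545.3, -35.5, 60.2], [552.5, -21.4, 64.0]]
22.8 [546.   28.6  85.8] [-3.141 -0.     1.577] [-4.6 -0.6  8.9] -0.001
[0.0011, -0.0037, 0.0096, -0.0003, -0.0, 0.0063]
```

Emit:
carry_out(
  increments=[
    [[0,0,0.003,0,0,0],[0,0,0.005,0,0,0],[0,0,0.005,0,0,0]],
  ],
)

```text
clock: 23.05
eef_pos: [546.1, 28.6, 85.5]
tcp_rot: [-3.142, 0.0, 1.577]
contact_force: [-10.3, -1.0, 31.4]
opening: -0.001
```

Emit:
carry_out(
  increments=[
    [[0,0,-0.03,0,0,0],[0,0,-0.12,0,0,0],[0,0,-0.22,0,0,0],[0,-0.08,-0.3,0,0,0],[0,-0.17,-0.38,0,0,0]],
  ],
)

```text
clock: 23.47
eef_pos: [486.6, 28.2, 230.6]
tcp_rot: [3.139, -0.0, 1.577]
contact_force: [0.1, 0.8, 0.4]
opening: -0.001
```

Emit:
carry_out(
  increments=[
    [[0,-0.07,-0.05,0,0,0],[0,-0.12,-0.05,0,0,0],[0,-0.12,-0.05,0,0,0]],
  ],
)

```text
clock: 23.72
eef_pos: [434.7, 27.8, 249.6]
tcp_rot: [3.141, -0.0, 1.578]
contact_force: [-0.0, -0.7, 0.3]
opening: -0.004
```

```bash
python3 -c "
from h import *
fs=[]
for c in ('scene','side'):
  f=optics.grab_frame(c);fs.append(f);P=cloud(f)
  print([np.round(d['point'],1).tolist() for d in nets.tip_of('bar_grip',c)],'tins',[np.round(d['point'],1).tolist() for d in nets.tip_of('tin_a',c)])
  for y in (184,80,-24,-128):
    m=(abs(P[...,0]-620)<60)&(abs(P[...,1]-y)<46)&(P[...,2]>76)&(P[...,2]<86)
    q=P[m]; print(y,len(q),np.percentile(q,[2,98],axis=0)[:,:2].mean(0).round(1).tolist())
  img=f['img'].astype(int); red=(img[...,0]>140)&(img[...,1]<60)&(img[...,2]<60)&(abs(P[...,0]-545)<30)
  q=P[red];print('red',len(q),np.percentile(q,[3,50,97],axis=0).round(1).tolist())
  for n in ['handle_blank','whetstone','oil_bottle','mallet','cartons','brush_block']: print(n,[np.round(d['point']).tolist() for d in nets.tip_of(n,c)][:1])
cv2.imwrite('pics/m16.png',np.hstack([cv2.resize(fs[1]['img'][120:280,260:400,::-1],(400,457)),cv2.resize(fs[0]['img'][110:270,200:380,::-1],(400,457))]))
print(sense()['clock'])
"
```

```text
[[541.5, 29.8, 52.9]] tins [[320.0, -178.9, -2.3], [623.8, 84.2, -2.0], [619.4, -22.5, -2.2], [619.7, -130.4, 1.0], [331.9, 129.3, 3.8]]
184 754 [619.6, 185.4]
80 709 [618.7, 81.9]
-24 675 [621.6, -23.1]
-128 623 [619.6, -126.6]
red 231 [[538.0, -35.5, 55.9], [546.6, 32.4, 61.3], [552.1, 92.5, 66.2]]
handle_blank [[489.0, 377.0, -1.0]]
whetstone [[470.0, -430.0, -0.0]]
oil_bottle [[622.0, -387.0, -0.0]]
mallet [[483.0, 531.0, 2.0]]
cartons [[648.0, 413.0, -1.0]]
brush_block [[789.0, 48.0, 2.0]]
[[543.3, 35.3, 56.5]] tins [[332.3, 131.9, 1.2], [620.3, -24.6, 3.7], [317.0, -181.7, 4.0], [618.3, 80.0, -2.8], [620.8, -127.3, 1.7]]
184 411 [619.0, 181.3]
80 472 [618.2, 78.5]
-24 544 [622.0, -26.4]
-128 644 [621.1, -130.2]
red 53 [[538.9, -36.1, 57.5], [542.6, 23.7, 62.3], [547.6, 84.2, 67.1]]
handle_blank [[486.0, 383.0, 2.0]]
whetstone [[474.0, -428.0, -2.0]]
oil_bottle [[625.0, -390.0, -0.0]]
mallet [[481.0, 524.0, -0.0]]
cartons [[648.0, 413.0, 1.0]]
brush_block [[787.0, 43.0, -1.0]]
24.6167
```

View pics/m16.png

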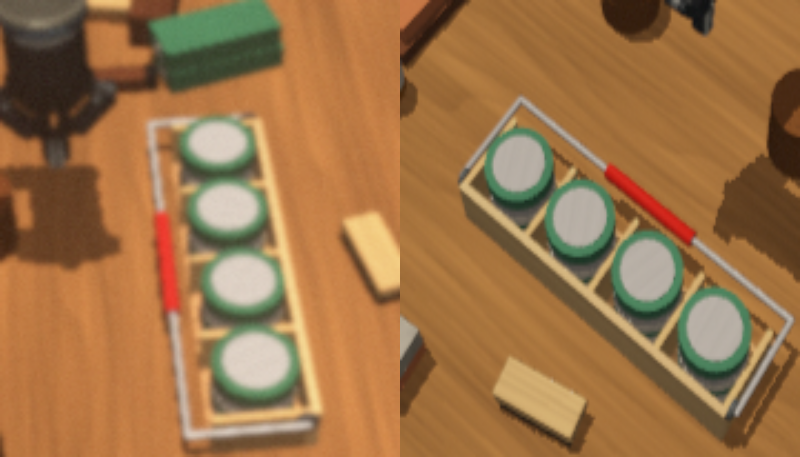

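Both views show the bar level across the front and all the tins in their cells. The bystanders have not moved and the robot is clear.

```bash
python3 -c "
from h import *
print(r.sign_off())"
```

```text
the job is handed in; nothing more can be done
None
```

The three loose tins are each in an empty cell and the retaining bar is down across the front. I handed the job in at about 24.6 s of the 61 s allowed.

- **Tins:** I slid them in along the bench with the half-closed jaws. My last depth measurements put every tin within about 3 mm of its cell's centre in x and within about 3 mm in y. Tin B had first stopped about 2–3 mm short, so I pushed it in a little further. The packed tin stayed in place.
- **Bar:** I gripped it, swung it over from behind to about 0.5 rad, let go, and pressed it down with shut fingertips. The force rose to 31 N at the stop. The grip then measured (about 542–546, 30, 55) mm, against (544.5, 29, 55) expected when shut.
- **Bystanders and look-alikes:** the network positions for the other things on the bench and the two brown look-alikes match the start to within about 5 mm, about the networks' own accuracy. The arm was clear and touching nothing at hand-in.

No check failed. The two cameras disagree by up to about 4 mm in y on some tins, which their calibration and view angles could explain.

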